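Set up the recipe stand: raise the screen, extend the side leg and lock it

ROBOT

A 6-joint arm with a two-finger parallel gripper is mounted at the origin on the work surface. World frame = base frame: x ahead of the robot, y to its left, z up, the work surface at z = 0. Lengths are in mm, angles in rad, forces in N, time in s.
With the tool pointing down it reaches from about 300 to 750 mm from the base axis. Payload 8.5 kg.
Tool frame: the origin (TCP) lies on the mounting face of the last link; the fingertips stand 166 mm ahead of it and the grasp point (between the pads) lies 147 mm ahead of it; z points along the fingers, y is the line along which they close (so a half turn about z gives the same grasp; the last joint's range is limited). The gripper opens to 88 mm and grips with 3 to 60 N. Pads are 18 mm wide; open, the fingers measure 123 mm over their backs; the gripper's body (75 mm by 187 mm) begins 45 mm behind the grasp point.
Start: joints at [1.031, 0.381, 1.297, -0, 1.464, -0.215], TCP at [175.507, 521.228, 404.748] pointing down, gripper open.
Joint ranges: [-3.11, 3.11], [-0.89, 2.33], [0.22, 2.48], [-1.42, 4.56], [0.17, 2.85], [-2.88, 2.88]. Speed limits (rad/s): [2.39, 2.39, 3.14, 3.14, 3.14, 3.14].

INTERFACE

Orientations are given as a rotation vector (axis times angle).
In Python, from bench import arm gives the robot as it stands.
- The arm moves only by the tool servo_tool, never from a script. Its argument "increments" is text: rows parted by semicolons, each of 7 numbers parted by spaces: the turn, a rotation vector about the world's x, y, z in degrees, then the shift along the world's x, y, z in m, then the closure, from 0 (fully open) to 1 (shut). In form: wx wy wz x y z grip; .... A call has 1 to 8 rows; each row shifts and turns the commanded pose from where the row before left it; what a row does not reach is not made up. A row lasts 1/10 s, in which the tool goes at most 50 mm and 8.59 degrees, less where a joint would pass 70% of its speed; a pose out of reach is approached as far as the arm can. A call is refused whole if a number of a shift passes 0.05 or a number of a turn 8.59, either way. A call with a gripper value outside its range is refused whole. The fingers move at their own pace and stop on an object; the grip force is fixed at half the most. Time passes only in rows, so rows that do not move let the fingers close. It gives the time, the measured TCP pose, the force and the opening at its end, in the units of the state.
- arm.state(): the state, without advancing time (a new reading comes with each control period).
- arm.get_image(name): name is "side" or "top" or "wrist"; returns (picture, depth): 480x640x3 uint8, blue, green, red; 480x640 float32, mm along the optical axis (not along the pixel's ray), 0 where there is no reading.
- arm.camera_model(name): a dict with "intrinsics" (3x3 intrinsics, pixels), "eye" and "attitude" of the camera in the world. Camera axes: x right, y up, looking along -z (the intrinsics and any distortion apply to the point x, -y, -z); pixel columns grow to the right and rows downward; lengths in mm; the calibration is good to about 2 mm. A picture is of the moment at which its call begins: read the wrist's pose just before it. camera_model takes no time and is no camera call; for the wrist camera it gives the pose at the moment of the call.
- arm.sign_off(): hands the job in, once; it reports no verdict.
The state is a dict: "t": time; "joint_positions": joint angles; "qd": joint speeds; "joint_torque": joint torques, N m; "tool_pos": TCP position; "ee_rot": TCP orientation; "force": force on the tool from outside, world axes, zero at the start; "moment": the same for the moment, N m; "gripper_width": opening from 0.0 (shut) to 1.0 (fully open).
Only numpy, scipy, OpenCV 4.12 (cv2) and the standard library are available. Lean on these libraries where they do the work, as an engineer would, in place of code of your own. Each camera call takes 0.05 s, during which the arm holds its last target. There are 200 camera calls.

TASK

Set up the recipe stand: first raise its black screen by the silver bar to about 45 degrees from flat. Then, with the red cam lever still open, pull the spring-loaded side leg out by its blue plate until the orange pointer lines up with the green clip, pause there, and while holding it on the mark push the red lever fully closed against the blue grip block. Do not close the lever anywhere but at the mark, do not move the things standing around, and finish still holding the leg at the mark (do not let go).

Things in the scene. Friction and masses are not known exactly. Their poses are not given: they have to be found in the camera images.
- stand: recipe stand fixed to the counter: grey base, 22 mm tall, from x = -110 to +80 and y = -130 to +130 mm of its origin on the counter. z up, +x roughly away from the robot; the side leg comes out beyond its -y side. x and y in the other entries mean this frame's axes, 'up' is height above the counter. A white scale strip lies along y at x = -98 mm
- screen (a joint): stiff hinge of the black screen (200 mm along y, 120 mm long, 10 mm thick), in rad: 0 is flat, it grows as the far (+x) edge rises, 0.785 is 45 degrees; limit 1.5. The axis runs along the stand's y. The hinge stays where it is left; about 5 N upwards at the bar raises it
- screen_bar (a point): middle of the silver round bar, 12 mm thick, 150 mm along y, 48 mm beyond the screen's far edge and open between except for end arms at y = +-75 mm. 168 mm from the hinge axis, 36 mm above the counter when flat. Pinch it from above across x; it turns between the fingers, so the tool can stay upright on the arc
- screen_hinge (a point): middle of the screen's hinge axis, 36 mm above the counter, 50 mm to -x of the stand's origin
- leg: sliding side leg: silver tube along the stand's y with a black head (80 by 64 mm, top 40 mm up) at its outer (-y) end. Origin on the counter under the head's middle. Slides only along y: fully in, the origin is at stand x = -75, y = -200 mm; it comes out to -y, up to 140 mm. A spring always pulls it in with 5 to 7 N, lever closed or not: hook and hold it
- leg_plate (a point): centre of the inner (+y) face of the blue upright pull plate: 108 mm along x (-62 to +46 mm from here), 8 thick, 38 to 84 mm up, at the head's outer end. Fingers standing on its +y side, astride the block and lever, push this face with their sides when moved to -y and so pull the leg out
- leg_grip (a point): the point to grip, 69 mm up: midway between the blue block's +x face (15 mm to +x) and the closed lever's outer face (15 mm to -x), 30 mm wide together. The block is 20 mm (x) by 38 mm (y, -19 to +19 mm from here), 40 to 98 mm up; the pull plate's inner face is 22 mm to -y
- leg_pointer (a point): tip of the orange pointer on the leg, near the scale strip, 42 mm above the counter; it moves with the leg and is 300 mm to +y of the leg's origin
- clip: green index clip on the white scale, 22 mm along x, 6 mm along y, 10 mm tall, fixed; its axes are parallel to the stand's. Origin under its middle. The leg is at its mark when the pointer has the same stand y as the clip (pointer exactly beside it)
- lever (a joint): red cam lever on the leg's head, in rad: 0 fully open, 0.45 fully closed (upright against the block). Paddle 34 mm along y, 8 thick, 56 tall, hinged along y at its foot (44 mm up, 11 mm to -x of leg_grip). Open, it leans to -x, its top 39 mm to -x of leg_grip: open lever and block are 54 mm wide together. About 3 N to +x at its top closes it; it stays where it is left
- lever_tip (a point): middle of the lever's top edge (moves with the lever)
- oil: green glass oil bottle, 60 mm across, 190 mm tall; a bystander, leave it where it stands; origin under its middle
- vinegar: amber glass vinegar bottle, 56 mm across, 180 mm tall; a bystander, leave it where it stands; origin under its middle
- mug: white mug, 84 mm across, 90 mm tall, handle at its +y; a bystander, leave it where it stands; origin under its middle
- tumbler: clear tumbler, 68 mm across, 100 mm tall; a bystander, leave it where it stands; origin under its middle
- jar: red jar with steel cap, 56 mm across, 85 mm tall; a bystander, leave it where it stands; origin under its middle
- coasters: round block of wooden coasters, 92 mm across, 30 mm tall; a bystander, leave it where it stands; origin under its middle
- mill: dark wooden pepper mill, 54 mm across, 170 mm tall; a bystander, leave it where it stands; origin under its middle

How it is judged (in metres and radians):
On the way, in this order (a step that is already met when the one before it is completed fails the run):
1. the screen stands at about 45 degrees (38 to 52) (value of joint screen between 0.66 and 0.91 rad), for 0.4 s.
2. the leg is out with its pointer at the clip, the lever still open (y of leg_pointer in the frame of clip between -0.006 and 0.006 m and value of joint lever below 0.16 rad), for 0.3 s.
3. the lever is closed with the leg held at the mark (y of leg_pointer in the frame of clip between -0.006 and 0.006 m and value of joint lever above 0.37 rad), for 0.3 s.
At the end, for the whole second after the job is handed in: the program ends while the hand holds the leg (more than 2.5 N on it), the leg at rest with the pointer within 6 mm of the clip, the lever closed (over 0.37 rad) and the screen at rest between 38 and 52 degrees (all of step 1 and all of step 3 and contact force between any of the fingers, the arm and leg above 2.5 N and velocity of joint screen between -0.05 and 0.05 rad/s and linear speed of leg below 0.01 m/s); the arm keeps its last pose, push and grip.
It fails at once if the lever is closed while the leg is away from its mark (value of joint lever above 0.28 rad and (y of leg_pointer in the frame of clip above 0.01 m or y of leg_pointer in the frame of clip below -0.01 m)).
It fails at once if a bystander is moved more than 20 mm (distance of any of oil, vinegar, mug, tumbler, jar, coasters, mill from where it was at the start of the episode above 0.02 m).
It also fails if it takes over 58 s, if anything falls off the work surface, if the arm or the gripper's body presses on something with over 40 N, if the wrist force passes 120 N, or if a joint passes its speed limit or range.

## Working session

There is one attempt and no reset: what is moved stays moved. The work goes in short steps, Python scripts to look and compute and a tool call to move; the robot and the scene stay as the last step left them, time stands still between calls to the robot, and variables do not carry over. Pictures are saved under pics/ and viewed, on a budget of 10 in all, crops included, one or two more only if the job needs it, and the job is handed in when it is done.

Besides the shell and the picture viewer there is one more tool, called after "Emit:" as name(argument=value, ...) on one line, values as JSON. servo_tool: Moves the arm, as the interface text tells. Its arguments: {"type":"object","properties":{"increments":{"type":"string"}},"required":["increments"]}

```bash
mkdir -p pics; cat > h.py <<'E'
import numpy as np, cv2
from bench import arm
def grab(name):
    m=arm.camera_model(name); im,d=arm.get_image(name); return im,d,m
def rot(m):
    a=np.array(m["attitude"],float)
    if a.shape==(3,3): return a
    return cv2.Rodrigues(a)[0] if a.size==3 else a
def pts(d,m):
    K=np.array(m["intrinsics"]);R=rot(m);e=np.array(m["eye"])
    v,u=np.mgrid[:480,:640]
    c=np.stack([(u-K[0,2])/K[0,0]*d,-(v-K[1,2])/K[1,1]*d,-d],-1)
    return c@R.T+e
def ray(m,u,v,z):
    K=np.array(m["intrinsics"]);R=rot(m);e=np.array(m["eye"])
    r=R@np.array([(u-K[0,2])/K[0,0],-(v-K[1,2])/K[1,1],-1]); return e+r*(z-e[2])/r[2]
E
python3 - <<'E'
from h import *
for n in("top","side"):
    im,d,m=grab(n);cv2.imwrite(f"pics/{n}0.png",im);np.save(f"{n}0.npy",d);print(n,m)
s=arm.state();print(s)
E
```

```text
top {'intrinsics': array([[446.8368258 ,   0.        , 318.39475031],
       [  0.        , 446.8368258 , 244.93541654],
       [  0.        ,   0.        ,   1.        ]]), 'eye': array([537.9589199 ,  41.58309483, 882.32374342]), 'attitude': array([ 0.08761934, -0.03259362, -1.55837273])}
side {'intrinsics': array([[540.4804004 ,   0.        , 305.71273496],
       [  0.        , 540.4804004 , 238.72941865],
       [  0.        ,   0.        ,   1.        ]]), 'eye': array([291.90238923, 731.02447178, 772.76607427]), 'attitude': array([ 0.23483739, -1.11394699, -2.47025534])}
{'t': 0.1, 'joint_positions': array([ 1.03068854e+00,  3.81133564e-01,  1.29813546e+00,  1.12288360e-05,
        1.46355867e+00, -2.15282535e-01]), 'qd': array([-4.43284880e-04, -3.18992915e-03, -1.50535191e-03, -5.23604860e-05,
        7.89728810e-05, -5.66131665e-04]), 'joint_torque': array([ 4.69196806e-03, -4.38648212e+01, -2.24914724e+01,  7.15461862e-02,
        3.41943931e-02, -1.17095215e-04]), 'tool_pos': array([175.5045761 , 521.21390188, 404.21341791]), 'ee_rot': array([-5.07920584e-01, -3.09978889e+00,  1.79652765e-03]), 'force': array([-1.10984251,  0.07135248,  0.71467422]), 'moment': array([-0.0503715 ,  0.00420128,  0.02433439]), 'gripper_width': 0.9955069535607969}
```

View pics/top0.png

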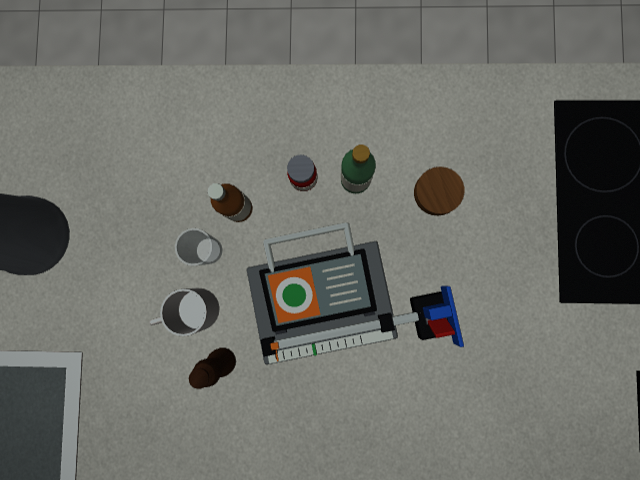

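View pics/side0.png

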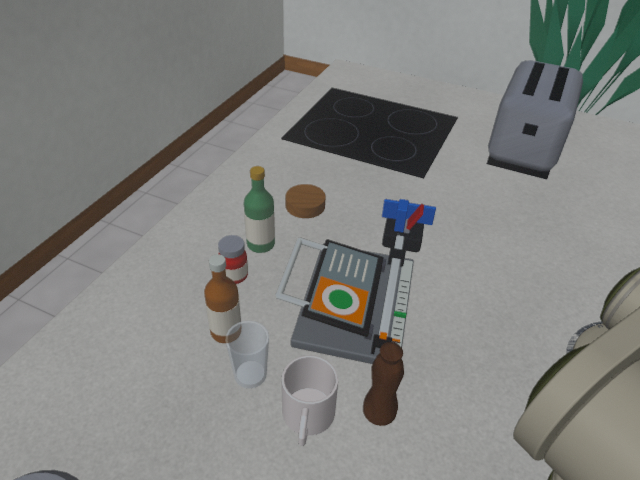

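The top view shows the stand at about (325,300), turned roughly 10°. The bar runs (270,242)–(350,226), the clip is at (314,350), the pointer at (275,350), and the blue plate and red lever are near (440,318). The bottles and jar stand behind the bar, with the jar about 65 px away at (302,170).

```bash
python3 - <<'E'
from h import *
im=cv2.imread("pics/top0.png");d=np.load("top0.npy");m=arm.camera_model("top");P=pts(d,m)
hsv=cv2.cvtColor(im,cv2.COLOR_BGR2HSV);H,S,V=cv2.split(hsv)
v,u=np.mgrid[:480,:640]
def box(a,b,c,e): return (u>=a)&(u<=b)&(v>=c)&(v<=e)
def rep(n,k,ztop=None):
    k=k&(d>0)
    if k.sum()==0: print(n,"none");return
    q=P[k]
    print(n,k.sum(),"px",u[k].mean().round(1),v[k].mean().round(1),"med",np.median(q,0).round(0),"min",q.min(0).round(0),"max",q.max(0).round(0))
    return q
blue=(H>105)&(H<130)&(S>120)&box(400,480,270,360)
rep("blue",blue)
z=P[...,2]
q=rep("blue z78+",blue&(z>76)&(z<90)); 
# plate top fit (minAreaRect in world xy at z=84)
k=blue&(u>440); 
pp=rep("platepx",k)
rep("block top",blue&(z>92))
rep("red",((H<8)|(H>172))&(S>150)&box(410,470,300,350))
rep("clip",(H>45)&(H<85)&(S>100)&box(300,330,335,362))
rep("orange",(H>5)&(H<20)&(S>150)&box(265,290,338,362))
bar=box(264,356,220,250)&(z>25)&(S<60)&(V>90)
b=rep("bar",bar)
# bar line by pixel fit
base=(z>15)&(z<30)&box(240,405,235,370)
c=np.argwhere(base)[:,::-1].astype(np.float32);r=cv2.minAreaRect(c);
print("base rect",[ray(m,x,y,22)[:2].round(0) for x,y in cv2.boxPoints(r)])
for n,B in dict(oil=(335,380,140,200),vin=(205,255,180,225),jar=(285,320,150,192),coast=(410,470,160,220),mug=(155,215,283,340),tum=(172,222,225,268),mill=(185,240,343,392)).items():
    rep(n,box(*B)&(z>20))
E
python3 - <<'E'
import cv2
im=cv2.imread("pics/top0.png")[215:370,235:475]
cv2.imwrite("pics/c1.png",cv2.resize(im,None,fx=3.3,fy=3.3,interpolation=cv2.INTER_CUBIC))
E
```

```text
blue 898 px 444.9 313.3 med [ 484. -159.   83.] min [ 425. -185.   24.] max [ 529. -105.  102.]
blue z78+ 324 px 452.2 315.5 med [ 478. -169.   83.] min [ 425. -185.   76.] max [ 529. -123.   90.]
platepx 632 px 450.6 314.0 med [ 483. -165.   83.] min [ 425. -185.   38.] max [ 529. -143.  101.]
block top 265 px 440.1 311.9 med [ 484. -142.   98.] min [ 454. -165.   92.] max [ 496. -123.  102.]
red 354 px 440.5 327.5 med [ 456. -147.   80.] min [ 436. -175.   37.] max [ 471. -130.   98.]
clip 32 px 313.8 349.0 med [407.  78.  33.] min [398.  74.  30.] max [417.  81.  36.]
orange 78 px 274.3 347.7 med [412. 150.  46.] min [387. 144.  25.] max [421. 159.  50.]
bar 710 px 312.4 234.7 med [620.  79.  71.] min [590.   7.  60.] max [643. 170.  76.]
base rect [array([560., 215.]), array([620., -65.]), array([ 435., -102.]), array([375., 172.])]
oil 1281 px 357.6 168.1 med [727.   4. 127.] min [708. -28.  20.] max [764.  31. 193.]
vin 1174 px 229.2 200.8 med [670. 223. 119.] min [650. 205.  20.] max [705. 259. 183.]
jar 842 px 301.6 171.7 med [733. 103.  84.] min [712.  77.  20.] max [766. 132.  88.]
coast 1826 px 439.6 189.7 med [ 711. -159.   30.] min [ 667. -206.   20.] max [ 759. -114.   34.]
mug 1369 px 185.7 311.3 med [475. 323.  68.] min [436. 267.  20.] max [519. 376.  93.]
tum 1047 px 195.3 246.5 med [595. 306.  75.] min [562. 259.  20.] max [626. 326. 103.]
mill 1145 px 211.1 368.5 med [385. 248. 123.] min [353. 232.  20.] max [403. 282. 171.]
```

View pics/c1.png

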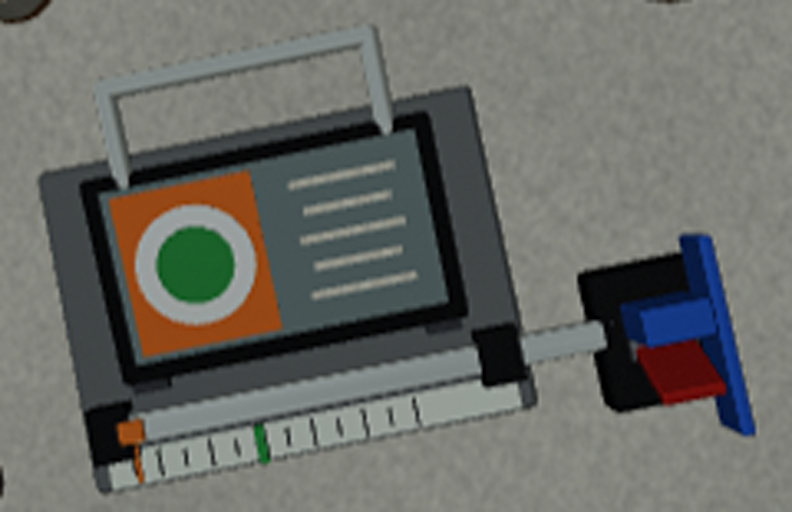

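```bash
python3 - <<'E'
from h import *
im=cv2.imread("pics/top0.png");d=np.load("top0.npy");m=arm.camera_model("top");P=pts(d,m);z=P[...,2]
f=lambda x,y,Z:ray(m,235+(x+.5)/3.3-.5,215+(y+.5)/3.3-.5,Z)[:2]
C=np.array([f(x,y,22) for x,y in[(40,175),(470,88),(535,405),(102,492)]]);print("base corners",C.round(1))
w=[np.linalg.norm(C[i]-C[(i+1)%4]).round(1) for i in range(4)];print("sides (260,190)",w)
yd=(C[0]-C[1])+(C[3]-C[2]);a1=np.degrees(np.arctan2(-yd[0],yd[1]))
xd=(C[0]-C[3])+(C[1]-C[2]);a2=np.degrees(np.arctan2(xd[1],xd[0]));print("yaw",a1,a2)
a=np.radians((a1*260+a2*190)/450);X=np.array([np.cos(a),np.sin(a)]);Y=np.array([-X[1],X[0]])
O=C.mean(0)+15*X;print("origin",O.round(1),"yaw",np.degrees(a))
loc=lambda p:np.round([(p-O)@X,(p-O)@Y],1)
np.save("stand.npy",[*O,a])
print("clip",loc(f(262,443,32)),"pointer tip",loc(f(140,478,42)),loc(f(136,455,42)))
B=[f(100,85,71),f(375,32,71)];print("bar ends",[loc(b) for b in B],B)
# bar height from depth
S=[(x,y) for x,y in[(150,78),(240,58),(320,42)]]
for x,y in S:
    u,v=round(235+x/3.3),round(215+y/3.3);p=P[v,u];print("bar",p.round(0),loc(p[:2]))
print("hinge",(O-50*X).round(1))
h=im.copy();hs=cv2.cvtColor(h,cv2.COLOR_BGR2HSV)
vv,uu=np.mgrid[:480,:640];blue=(hs[...,0]>105)&(hs[...,0]<130)&(hs[...,1]>120)&(uu>400)&(uu<480)&(vv>270)&(vv<360)
for n,k in(("plate top",blue&(abs(z-84)<4)),("block top",blue&(abs(z-98)<4))):
    q=P[k][:,:2]-O;L=np.stack([q@X,q@Y],1);print(n,np.percentile(L,[3,50,97],axis=0).round(1).tolist())
for n,p in dict(oil=(727,4),vin=(670,223),jar=(740,103),mill=(385,255),coast=(711,-159)).items():print(n,loc(np.array(p)))
G=O+X*-75+Y*-200;print("leg origin",G.round(1))
E
```

```text
base corners [[558.3 210.3]
 [612.  -40.7]
 [430.1 -78.3]
 [376.4 169.8]]
sides (260,190) [np.float64(256.7), np.float64(185.7), np.float64(253.9), np.float64(186.4)]
yaw 12.144907578739705 12.114327070907105
origin [508.9  68.5] yaw 12.131995808765941
clip [-97.3  30.2] pointer tip [-101.7  100.7] [-88.8 100.5]
bar ends [array([117.4,  77.1]), array([115.6, -78.1])] [array([607.45830991, 168.49319191]), array([638.35063963,  16.38566042])]
bar [610. 141.  72.] [114.3  49.4]
bar [622.  90.  73.] [114.6  -3. ]
bar [631.  46.  71.] [115.  -47.7]
hinge [460.   57.9]
plate top [[-131.7, -230.2], [-78.7, -226.2], [-31.7, -187.5]]
block top [[-77.7, -218.9], [-68.3, -201.1], [-59.0, -183.2]]
oil [ 199.7 -108.9]
vin [190.  117.2]
jar [233.2 -14.8]
mill [-81.9 208.4]
coast [ 149.8 -264.9]
leg origin [ 477.6 -142.8]
```

The geometry agrees with the given sizes: pointer y is 100.7 mm against 100, and the bar radius is 167 mm. The screen already stands at about 0.18 rad. The leg pull is about 70 mm. Next I work out the approach moves.

```bash
cat >> h.py <<'E'
ox,oy,A=np.load("stand.npy");O=np.array([ox,oy]);X=np.array([np.cos(A),np.sin(A)]);Y=np.array([-X[1],X[0]])
W=lambda x,y:O+x*X+y*Y
def stat():
    s=arm.state();R=cv2.Rodrigues(np.array(s["ee_rot"]))[0];p=np.array(s["tool_pos"]);g=p+147*R[:,2]
    yw=np.degrees(np.arctan2(R[1,1],R[0,1]));l=g[:2]-O
    print("t",s["t"],"tcp",p.round(1),"grasp",g.round(1),"local",(l@X).round(1),(l@Y).round(1),"tooly yaw",yw.round(2),"toolz",R[:,2].round(3),"F",np.round(s["force"],1),"w",round(s["gripper_width"]*88,1),"j6",s["joint_positions"][5].round(2))
    return s,g
E
python3 - <<'E'
from h import *
s,g=stat();print("bar target",W(115,0), "tgt45",W(68.8,0),"leg",W(-87,-212),"yaw",np.degrees(A))
print("d bar",W(115,0)-g[:2])
E
```

```text
t 0.1 tcp [175.5 521.2 404.2] grasp [175.4 521.1 257.2] local -230.9 512.6 tooly yaw 71.39 toolz [-0.001 -0.001 -1.   ] F [-1.1  0.1  0.7] w 87.6 j6 -0.22
bar target [621.30096079  92.62202543] tgt45 [576.13279036  82.91242295] leg [ 468.36730926 -157.09641247] yaw 12.131995808765941
d bar [ 445.89115089 -428.4370126 ]
```

Emit:
servo_tool(increments="0 0 -4.2 0.032 -0.030 0 0.6;0 0 -4.2 0.032 -0.030 0 0.6;0 0 -4.2 0.032 -0.030 0 0.6;0 0 -4.2 0.032 -0.030 0 0.6;0 0 -4.2 0.032 -0.030 0 0.6;0 0 -4.2 0.032 -0.030 0 0.6;0 0 -4.2 0.032 -0.030 0 0.6;0 0 -4.2 0.032 -0.030 0 0.6")

```text
t: 0.9
tool_pos: [432.6, 279.7, 404.6]
ee_rot: [-1.387, -2.819, 0.001]
force: [0.7, 1.1, 0.2]
gripper_width: 0.402
```

Emit:
servo_tool(increments="0 0 -4.2 0.032 -0.030 0 0.6;0 0 -4.2 0.032 -0.030 0 0.6;0 0 -4.2 0.032 -0.030 0 0.6;0 0 -4.2 0.032 -0.030 0 0.6;0 0 -4.2 0.032 -0.030 0 0.6;0 0 -4.2 0.032 -0.030 0 0.6;0 0 0 0 0 0 0.6;0 0 0 0 0 0 0.6")

```text
t: 1.7
tool_pos: [623.9, 100.6, 403.8]
ee_rot: [-1.965, -2.45, 0.001]
force: [-0.1, 0.1, -0.0]
gripper_width: 0.4
```

```bash
python3 - <<'E'
from h import *
s,g=stat();print(W(115,0)-g[:2])
E
```

```text
t 1.7 tcp [623.9 100.6 403.8] grasp [623.6 100.6 256.8] local 118.9 7.4 tooly yaw 12.54 toolz [-0.002  0.    -1.   ] F [-0.1  0.1 -0. ] w 35.2 j6 -0.25
[-2.31106709 -8.01923785]
```

Emit:
servo_tool(increments="0 0 -0.4 -0.002 -0.004 -0.03 0.6;0 0 0 0 -0.004 -0.03 0.6;0 0 0 0 0 -0.03 0.6;0 0 0 0 0 -0.03 0.6;0 0 0 0 0 0 0.6;0 0 0 0 0 0 0.6")

```text
t: 2.3
tool_pos: [621.2, 94.1, 285.8]
ee_rot: [1.971, 2.446, 0.0]
force: [0.5, 0.6, 0.6]
gripper_width: 0.401
```

```bash
python3 - <<'E'
from h import *
s,g=stat();im,d,m=grab("wrist");cv2.imwrite("pics/w1.png",im);P=pts(d,m)
L=(P[...,:2]-O);lx=L@X;ly=L@Y;z=P[...,2]
k=(d>0)&(abs(ly)<60)&(lx>85)&(lx<150)&(z>45)&(z<110)
print(k.sum());
for a,b in((-60,-20),(-20,20),(20,60)):
    q=k&(ly>a)&(ly<b);
    if q.sum():print(a,b,q.sum(),np.percentile(lx[q],[2,50,98]).round(1),np.percentile(z[q],[2,50,98]).round(1))
E
```

```text
t 2.3 tcp [621.2  94.1 285.8] grasp [621.3  94.1 138.8] local 115.3 1.4 tooly yaw 12.27 toolz [ 0.  0. -1.] F [0.5 0.6 0.6] w 35.3 j6 -0.25
3577
-60 -20 894 [110.5 115.6 121.4] [68.2 71.8 73.7]
-20 20 1243 [110.  116.  121.6] [67.6 71.8 73.6]
20 60 1440 [110.2 115.9 121.5] [67.6 71.8 73.6]
```

View pics/w1.png

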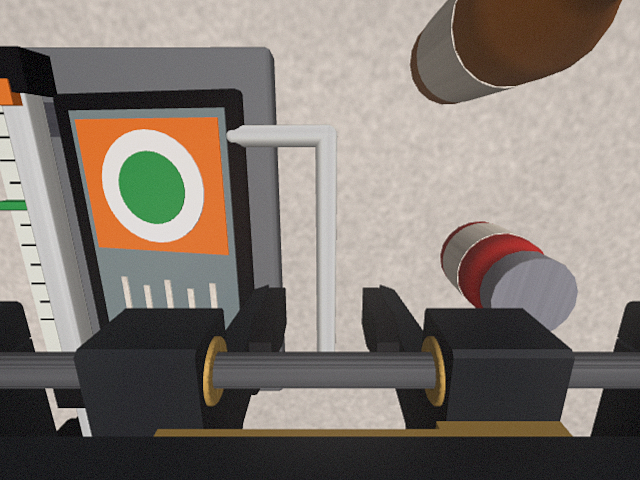

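The wrist view shows the bar running vertically at u≈326, between the two finger pads at (265,320) and (385,320). It lies along the stand's y at local x≈115.8, with its top at 73. Descend and pinch.

Emit:
servo_tool(increments="0 0 0 0 0 -0.024 0.6;0 0 0 0 0 -0.024 0.6;0 0 0 0 0 -0.024 0.6;0 0 0 0 0 0 0.6;0 0 0 0 0 0 1;0 0 0 0 0 0 1;0 0 0 0 0 0 1;0 0 0 0 0 0 1")

```text
t: 3.15
tool_pos: [622.1, 93.4, 214.3]
ee_rot: [1.971, 2.442, 0.004]
force: [3.5, 2.3, 2.4]
gripper_width: 0.121
```

```bash
python3 - <<'E'
from h import *
s,g=stat()
l=g[:2]-O;x0=l@X;th0=np.arctan2(g[2]-36,x0+50);print(th0,np.hypot(g[2]-36,x0+50))
p=None
for i in range(0,9):
    th=th0+(0.80-th0)*i/8;q=np.r_[W(-50+168*np.cos(th),0),36+168*np.sin(th)]
    if p is not None:print((q-p).round(1))
    p=q
E
```

```text
t 3.15 tcp [622.1  93.4 214.3] grasp [622.7  93.4  67.3] local 116.6 0.4 tooly yaw 12.19 toolz [ 0.004  0.    -1.   ] F [3.5 2.3 2.4] w 10.7 j6 -0.25
0.18593221863717244 169.4786137689349
[-2.8 -0.6 12.6]
[-3.7 -0.8 12.3]
[-4.6 -1.  12. ]
[-5.5 -1.2 11.6]
[-6.4 -1.4 11.1]
[-7.2 -1.5 10.6]
[-8.  -1.7 10. ]
[-8.7 -1.9  9.3]
```

Emit:
servo_tool(increments="0 0 0 -0.0014 -0.0003 0.0063 1;0 0 0 -0.0014 -0.0003 0.0063 1;0 0 0 -0.0018 -0.0004 0.0062 1;0 0 0 -0.0019 -0.0004 0.0061 1;0 0 0 -0.0023 -0.0005 0.006 1;0 0 0 -0.0023 -0.0005 0.006 1;0 0 0 -0.0027 -0.0006 0.0058 1;0 0 0 -0.0028 -0.0006 0.0058 1")

```text
t: 3.95
tool_pos: [605.4, 89.7, 261.8]
ee_rot: [1.972, 2.443, 0.003]
force: [6.2, 1.1, -4.8]
gripper_width: 0.117
```

Emit:
servo_tool(increments="0 0 0 -0.0032 -0.0007 0.0056 1;0 0 0 -0.0032 -0.0007 0.0055 1;0 0 0 -0.0036 -0.0007 0.0053 1;0 0 0 -0.0036 -0.0008 0.0053 1;0 0 0 -0.004 -0.0008 0.005 1;0 0 0 -0.004 -0.0009 0.005 1;0 0 0 -0.0043 -0.0009 0.0047 1;0 0 0 -0.0044 -0.001 0.0046 1")

```text
t: 4.75
tool_pos: [574.1, 82.9, 302.3]
ee_rot: [-1.973, -2.444, 0.001]
force: [3.5, -2.1, -6.7]
gripper_width: 0.111
```

Emit:
servo_tool(increments="0 0 0 0 0 0 1;0 0 0 0 0 0 1;0 0 0 0 0 0 1;0 0 0 0 0 0 1;0 0 0 0 0 0 1")

```text
t: 5.25
tool_pos: [574.4, 83.0, 302.1]
ee_rot: [-1.972, -2.444, 0.002]
force: [-2.4, -4.1, -1.6]
gripper_width: 0.11
```

```bash
python3 - <<'E'
from h import *
s,g=stat();l=g[:2]-O;print(np.arctan2(g[2]-36,l@X+50))
im,d,m=grab("side");cv2.imwrite("pics/s1.png",im[150:400,180:480])
E
```

```text
t 5.25 tcp [574.4  83.  302.1] grasp [574.2  82.9 155.1] local 66.9 0.4 tooly yaw 12.19 toolz [-0.002 -0.001 -1.   ] F [-2.4 -4.1 -1.6] w 9.6 j6 -0.27
0.7946718601017808
```

View pics/s1.png

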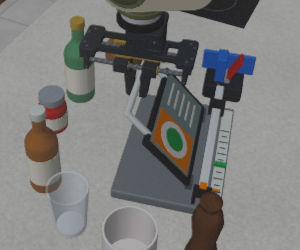

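The side view shows the screen up at about 45°, with the bar still between the fingers. Arm kinematics put it at 0.79 rad. Release it and go to the leg.

Emit:
servo_tool(increments="0 0 0 0 0 0 0.6;0 0 0 0 0 0 0.6;0 0 0 0 0 0 0.6;0 0 0 0 0 0.02 0.6;0 0 0 0 0 0.025 0.6;0 0 0 0 0 0.025 0.5;0 0 0 -0.014 -0.03 0.01 0.18;0 0 0 -0.014 -0.03 0 0.18")

```text
t: 6.1
tool_pos: [546.3, 23.1, 384.0]
ee_rot: [1.969, 2.444, 0.003]
force: [-0.4, -1.2, -0.7]
gripper_width: 0.651
```

Emit:
servo_tool(increments="0 0 0 -0.014 -0.03 0 0.18;0 0 0 -0.014 -0.03 0 0.18;0 0 0 -0.014 -0.03 0 0.18;0 0 0 -0.014 -0.03 0 0.18;0 0 0 -0.014 -0.03 0 0.18;0 0 0 -0.005 -0.025 0 0.18;0 0 0 0 0 0 0.18;0 0 0 0 0 0 0.18")

```text
t: 6.9
tool_pos: [471.6, -151.8, 382.3]
ee_rot: [1.974, 2.444, 0.001]
force: [-0.0, -0.3, -0.7]
gripper_width: 0.826
```

```bash
python3 - <<'E'
from h import *
s,g=stat();print("to go",W(-86,-211)-g[:2])
im,d,m=grab("wrist");cv2.imwrite("pics/w2.png",im);P=pts(d,m)
hs=cv2.cvtColor(im,cv2.COLOR_BGR2HSV);L=P[...,:2]-O;lx=L@X;ly=L@Y;z=P[...,2]
bl=(hs[...,0]>105)&(hs[...,0]<130)&(hs[...,1]>120)&(d>0);rd=((hs[...,0]<8)|(hs[...,0]>172))&(hs[...,1]>120)&(d>0)&(abs(lx+90)<60)&(abs(ly+200)<60)
for n,k in(("plate top",bl&(abs(z-84)<3)&(ly<-212)),("block top",bl&(abs(z-98)<3)),("lever top",rd&(z>88)),("lever",rd)):
    print(n,k.sum(),end=" ")
    if k.sum():print(np.percentile(lx[k],[2,50,98]).round(1),np.percentile(ly[k],[2,50,98]).round(1),np.percentile(z[k],[2,50,98]).round(1))
im,d,m=grab("top");cv2.imwrite("pics/t2.png",im);P=pts(d,m)
L=P[...,:2]-O;lx=L@X;ly=L@Y;z=P[...,2]
k=(d>0)&(z>75)&(z<170)&(lx>50)&(lx<90)&(abs(ly)<60);print("bar now",k.sum(),np.percentile(lx[k],[2,50,98]).round(1),np.percentile(z[k],[50,90,98]).round(1))
E
```

```text
t 6.9 tcp [ 471.6 -151.8  382.3] grasp [ 471.7 -151.7  235.3] local -82.6 -207.4 tooly yaw 12.14 toolz [ 0.  0. -1.] F [-0.  -0.3 -0.7] w 72.7 j6 -0.76
to go [-2.5673437  -4.20556587]
plate top 1085 [-132.   -85.4  -30.6] [-228.9 -225.  -221.4] [81.4 83.4 84.7]
block top 1164 [-78.2 -68.8 -59.4] [-217.  -198.5 -181.1] [95.9 97.5 98.8]
lever top 605 [-126.6 -104.4  -39.6] [-215.2 -197.  -179.8] [ 88.4  94.6 313.3]
lever 1471 [-109.8  -97.1  -39.9] [-215.3 -197.5 -182.5] [ 49.9  83.  302.5]
bar now 544 [60.4 65.8 71.8] [162.5 164.5 165.6]
```

View pics/w2.png

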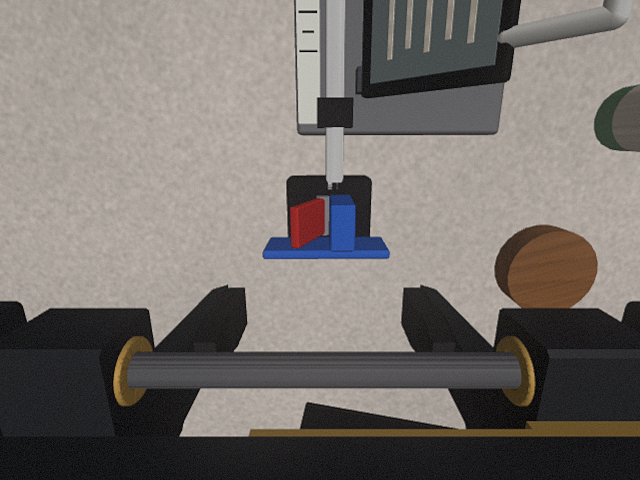

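The wrist view shows the plate spanning (263–390, 248), the block at (342,223) and the open lever at (308,223), all clear for a descent centred at local x=-86. The bar check gives the screen at about 0.81 rad. Descend astride the block and lever.

Emit:
servo_tool(increments="0 0 0 -0.0033 -0.001 -0.03 0.18;0 0 0 0 0 -0.03 0.18;0 0 0 0 0 -0.03 0.18;0 0 0 0 0 -0.03 0.18;0 0 0 0 0 -0.02 0.18;0 0 0 0 0 -0.015 0.18;0 0 0 0 0 -0.011 0.18;0 0 0 0 0 0 0.18")

```text
t: 7.8
tool_pos: [468.4, -152.2, 215.3]
ee_rot: [-1.97, -2.444, 0.0]
force: [1.1, 0.3, 0.2]
gripper_width: 0.822
```

```bash
python3 - <<'E'
from h import *
s,g=stat();print((-70*Y).round(1))
E
```

```text
t 7.8 tcp [ 468.4 -152.2  215.3] grasp [ 468.2 -152.    68.3] local -86.1 -207.0 tooly yaw 12.25 toolz [-0.002  0.001 -1.   ] F [1.1 0.3 0.2] w 72.3 j6 -0.77
[ 14.7 -68.4]
```

Emit:
servo_tool(increments="0 0 0 0.001 -0.005 0 0.18;0 0 0 0.001 -0.005 0 0.18;0 0 0 0.0011 -0.005 0 0.18;0 0 0 0.0011 -0.005 0 0.18;0 0 0 0.0011 -0.005 0 0.18;0 0 0 0.0011 -0.005 0 0.18;0 0 0 0.0011 -0.005 0 0.18;0 0 0 0.0011 -0.005 0 0.18")

```text
t: 8.6
tool_pos: [477.0, -192.5, 216.7]
ee_rot: [-1.972, -2.445, -0.002]
force: [1.3, 6.9, -2.3]
gripper_width: 0.817
```

Emit:
servo_tool(increments="0 0 0 0.001 -0.005 0 0.18;0 0 0 0.001 -0.005 0 0.18;0 0 0 0.0011 -0.005 0 0.18;0 0 0 0.0011 -0.005 0 0.18;0 0 0 0.0011 -0.005 0 0.18;0 0 0 0.0011 -0.005 0 0.18;0 0 0 0 0 0 0.18;0 0 0 0 0 0 0.18")

```text
t: 9.4
tool_pos: [483.4, -222.6, 216.7]
ee_rot: [-1.972, -2.445, -0.001]
force: [1.2, 6.0, -1.7]
gripper_width: 0.816
```

```bash
cat >> h.py <<'E'
def gap(save):
    im,d,m=grab("top");hs=cv2.cvtColor(im,cv2.COLOR_BGR2HSV);Hh,S,V=cv2.split(hs);v,u=np.mgrid[:480,:640]
    def loc(k,Z):
        p=np.array([ray(m,a,b,Z)[:2] for a,b in zip(u[k],v[k])])-O
        return p@X,p@Y
    reg=(u>265)&(u<400)&(v>325)&(v<366)
    gx,gy=loc((Hh>45)&(Hh<85)&(S>100)&reg,32)
    ox_,oy_=loc((Hh>5)&(Hh<20)&(S>120)&reg,42)
    print("clip",len(gx),gx.mean().round(1),gy.mean().round(2),"orange",len(ox_))
    for lo,hi in((-115,-98),(-98,-90),(-90,-80)):
        k=(ox_>lo)&(ox_<=hi)&(abs(oy_-gy.mean())<40)
        if k.sum():print("pointer x",lo,hi,"n",k.sum(),"y",oy_[k].mean().round(1),"diff",(oy_[k].mean()-gy.mean()).round(1))
    cv2.imwrite(save,cv2.resize(im[310:375,240:480],None,fx=3.3,fy=3.3,interpolation=cv2.INTER_CUBIC))
E
python3 - <<'E'
from h import *
stat();gap("pics/g1.png")
E
```

```text
t 9.4 tcp [ 483.4 -222.6  216.7] grasp [ 483.5 -222.5   69.7] local -86.0 -279.1 tooly yaw 12.22 toolz [ 0.     0.001 -1.   ] F [ 1.2  6.  -1.7] w 71.8 j6 -0.87
clip 26 -96.3 33.21 orange 86
pointer x -115 -98 n 7 y 33.4 diff 0.2
pointer x -98 -90 n 6 y 33.5 diff 0.3
pointer x -90 -80 n 14 y 34.2 diff 0.9
```

View pics/g1.png

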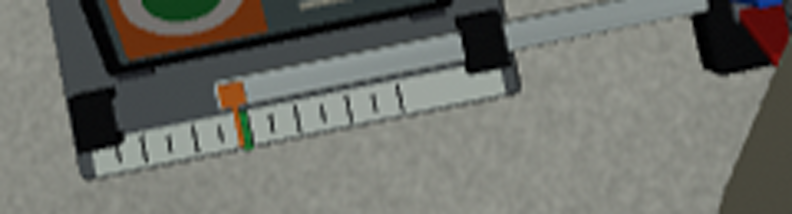

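```bash
python3 - <<'E'
from h import *
m=arm.camera_model("top");v,u=np.mgrid[:480,:640]
for f in("top0","t2"):
    im=cv2.imread(f"pics/{f}.png");h=cv2.cvtColor(im,cv2.COLOR_BGR2HSV)
    for smin in(100,60):
        k=(h[...,0]>45)&(h[...,0]<85)&(h[...,1]>smin)&(u>300)&(u<330)&(v>335)&(v<362)
        p=np.array([ray(m,a,b,32)[:2] for a,b in zip(u[k],v[k])])-O;print(f,k.sum(),u[k].mean(),v[k].mean(),(p@X).mean(),(p@Y).mean(),(p@Y).min(),(p@Y).max())
im,d,m=grab("side")
h=cv2.cvtColor(im,cv2.COLOR_BGR2HSV);H=h[...,0];S=h[...,1]
R=(u>360)&(u<430)&(v>255)&(v<350)
for n,k,Z in(("clip",(H>45)&(H<85)&(S>100)&R,32),("ptr",(H>5)&(H<20)&(S>120)&R,42)):
    if k.sum():
        p=np.array([ray(m,a,b,Z)[:2] for a,b in zip(u[k],v[k])])-O;x=p@X;y=p@Y;q=x<-88 
        print(n,k.sum(),x.min().round(1),x.max().round(1),y.mean().round(1),"tip part",q.sum(),y[q].mean().round(1) if q.any() else "")
cv2.imwrite("pics/s2.png",cv2.resize(im[255:360,350:440],None,fx=5,fy=5,interpolation=cv2.INTER_CUBIC))
E
```

```text
top0 32 313.78125 349.03125 -97.472262922618 30.746443271653817 28.103404099959107 33.291561424289775
top0 40 313.75 349.2 -97.76615433854768 30.86524250555859 28.103404099959107 33.993072543984454
t2 32 313.78125 349.03125 -97.472262922618 30.746443271653817 28.103404099959107 33.291561424289775
t2 40 313.75 349.2 -97.76615433854768 30.86524250555859 28.103404099959107 33.993072543984454
clip 73 -106.5 -19.2 30.3 tip part 54 36.0
ptr 344 -101.1 -15.2 38.2 tip part 29 73.0
```

View pics/s2.png

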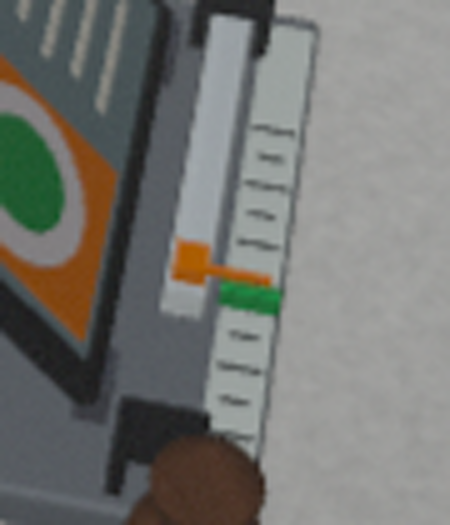

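```bash
python3 - <<'E'
from h import *
m=arm.camera_model("side")
f=lambda x,y,Z:(lambda p:(p@X,p@Y))(ray(m,350+(x+.5)/5-.5,255+(y+.5)/5-.5,Z)[:2]-O)
print("tip",f(268,278,42),f(235,270,42),"clip top",f(250,290,32),"clip body mid",f(249,297,27))
E
```

```text
tip (np.float64(-101.21932734493514), np.float64(34.11465530919165)) (np.float64(-89.38423237784758), np.float64(33.38096350068144)) clip top (np.float64(-95.95510742132362), np.float64(32.4167413378095)) clip body mid (np.float64(-96.13850940827906), np.float64(31.348269201460024))
```

Both views put the pointer about 2–3 mm short: top gives 33.5 against a clip at 30.8, and side gives 33.8 against about 31.5. Move 2.5 mm further out and pause.

Emit:
servo_tool(increments="0 0 0 0.0005 -0.0025 0 0.18;0 0 0 0 0 0 0.18;0 0 0 0 0 0 0.18;0 0 0 0 0 0 0.18;0 0 0 0 0 0 0.18;0 0 0 0 0 0 0.18;0 0 0 0 0 0 0.18")

```text
t: 10.2
tool_pos: [483.9, -225.0, 216.7]
ee_rot: [-1.972, -2.445, -0.002]
force: [1.4, 6.2, -1.7]
gripper_width: 0.821
```

```bash
python3 - <<'E'
from h import *
stat();gap("pics/g2.png");print((12.5*X).round(1))
E
```

```text
t 10.2 tcp [ 483.9 -225.   216.7] grasp [ 484.  -224.8   69.7] local -86.0 -281.5 tooly yaw 12.23 toolz [ 0.     0.001 -1.   ] F [ 1.4  6.2 -1.7] w 72.3 j6 -0.87
clip 12 -98.2 29.04 orange 84
pointer x -115 -98 n 3 y 30.7 diff 1.6
pointer x -98 -90 n 6 y 30.5 diff 1.5
pointer x -90 -80 n 16 y 30.7 diff 1.6
[12.2  2.6]
```

On the mark: the pointer is at 30.6 and the unoccluded clip at 30.8, held for 0.6 s with the lever open. Centre on the grip and close.

Emit:
servo_tool(increments="0 0 0 0.003 0.0006 0 0.18;0 0 0 0.003 0.0006 0 0.18;0 0 0 0.003 0.0007 0 0.18;0 0 0 0.003 0.0007 0 0.25;0 0 0 0 0 0 0.35;0 0 0 0 0 0 0.45;0 0 0 0 0 0 0.55;0 0 0 0 0 0 0.6")

```text
t: 11.05
tool_pos: [495.9, -222.3, 217.1]
ee_rot: [-1.972, -2.445, -0.001]
force: [-0.6, 6.3, 2.6]
gripper_width: 0.423
```

Emit:
servo_tool(increments="0 0 0 0 0 0 0.63;0 0 0 0 0 0 0.66;0 0 0 0 0 0 0.75;0 0 0 0 0 0 1;0 0 0 0 0 0 1;0 0 0 0 0 0 1;0 0 0 0 0 0 1;0 0 0 0 0 0 1")

```text
t: 11.85
tool_pos: [496.6, -222.2, 217.1]
ee_rot: [1.971, 2.444, 0.003]
force: [6.9, 7.0, -0.9]
gripper_width: 0.336
```

```bash
python3 - <<'E'
from h import *
stat();gap("pics/g3.png")
im,d,m=grab("side");cv2.imwrite("pics/s3.png",cv2.resize(im[160:370,330:450],None,fx=2.8,fy=2.8))
E
```

```text
t 11.85 tcp [ 496.6 -222.2  217.1] grasp [ 497.  -222.2   70.1] local -72.7 -281.6 tooly yaw 12.22 toolz [ 0.003  0.001 -1.   ] F [ 6.9  7.  -0.9] w 29.5 j6 -0.85
clip 16 -92.1 37.93 orange 84
pointer x -115 -98 n 3 y 30.7 diff -7.3
pointer x -98 -90 n 6 y 30.5 diff -7.4
pointer x -90 -80 n 16 y 30.7 diff -7.3
```

View pics/s3.png

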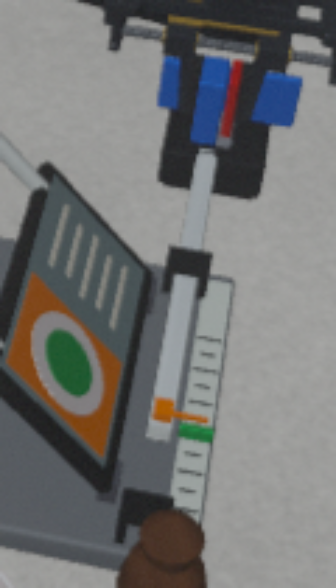

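The side view shows the lever upright against the block, the fingers clamped on them and inside the plate. The pointer is beside the clip and the screen is still raised. Settle briefly, then hand in.

Emit:
servo_tool(increments="0 0 0 0 0 0 1;0 0 0 0 0 0 1;0 0 0 0 0 0 1;0 0 0 0 0 0 1;0 0 0 0 0 0 1")

```text
t: 12.45
tool_pos: [496.6, -222.2, 217.1]
ee_rot: [1.971, 2.444, 0.003]
force: [5.9, 7.6, -1.3]
gripper_width: 0.332
```

```bash
python3 - <<'E'
from h import *
stat()
im,d,m=grab("top");P=pts(d,m);L=P[...,:2]-O;lx=L@X;ly=L@Y;z=P[...,2]
k=(d>0)&(z>75)&(z<170)&(lx>50)&(lx<90)&(abs(ly)<60);x,zz=np.median(lx[k]),np.percentile(z[k],60)-6
print("screen",np.arctan2(zz-36,x+50));print(arm.sign_off())
E
```

```text
t 12.45 tcp [ 496.6 -222.2  217.1] grasp [ 497.  -222.2   70.1] local -72.7 -281.6 tooly yaw 12.22 toolz [ 0.003  0.001 -1.   ] F [ 5.9  7.6 -1.3] w 29.2 j6 -0.85
screen 0.8076617515342093
the job is handed in; nothing more can be done
None
```

The job is handed in at about 12.5 s, with all three steps done and the hand still clamped on the leg at the mark. No verdict was reported.

- **Screen:** I pinched the bar and raised the screen along its arc from about 0.18 rad. The last top view read 0.81 rad, about 46°.
- **Leg:** I hooked the blue plate and pulled the leg out with the lever open. After a 2.5 mm correction it paused at the mark for 0.6 s. The last pointer reading was stand y = 30.6 mm, against 30.8 mm for the clip.
- **Lever:** I closed it by clamping lever and block together. The final opening of about 29 mm matches the 30 mm closed width, and the side view showed the lever upright against the block.
- **Hold:** the tool read about 7.6 N along world y at the end (roughly the leg's pull).
- **Bystanders:** I steered clear of them but did not re-measure their positions at the end.

**One check disagreed:** the automatic pointer-minus-clip difference gave +1.6 mm, then -7.3 mm with the pointer reading unchanged. By then the pointer was partly hiding the clip, leaving 12–16 green pixels instead of 32. I therefore used the clip position from the earlier clear images.

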